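# Nudge the capsule plate onto its locating pins

### The arm

A 7-joint arm with a two-finger parallel gripper is mounted at the origin on the work surface. World frame = base frame: x ahead of the robot, y to its left, z up, the work surface at z = 0. Lengths are in m, angles in rad, forces in N, time in s.
With the tool pointing down it reaches from about 0.425 to 0.875 m from the base axis. Payload 8.4 kg.
Tool frame: the origin (TCP) lies at the very end of the fingers, on their centre line; the grasp point (between the pads) lies 19 mm behind it; z points along the fingers, y is the direction in which the jaws open and shut (so a half turn about z gives the same grasp; the last joint's range is limited). The gripper opens to 87 mm and grips with 3 to 60 N. Pads are 19 mm wide; open, the fingers measure 117 mm over their backs; the gripper's body (75 mm by 190 mm) begins 51 mm behind the grasp point.
Start: joints at [1.03, 0.333, 0.04, 1.465, -0.013, 1.343, -0.059], TCP at [0.278, -0.588, 0.223] pointing down, gripper open.
Joint ranges: [-2.58, 2.58], [-0.38, 2.09], [-1.3, 1.39], [0.25, 2.4], [-1.5, 4.64], [0.08, 2.09], [-2.65, 2.65]. Speed limits (rad/s): [2.22, 2.22, 2.79, 2.79, 3.14, 3.14, 3.14].

### API

Orientations are given as a rotation vector (axis times angle).
In Python, from station import env gives the robot as it stands.
- The arm moves only by the shell command python3 -m crank 'ROWS' [OPENING] [FORCE]. ROWS is a JSON object of lists of equal length, an entry for each row: "delta_pos": the shift along the world's x, y, z in mm, a list of three; "twist": the turn, a rotation vector about the world's x, y, z in degrees, a list of three. A call has 1 to 20 rows; each row shifts and turns the pose as measured when the row begins; what a row does not reach is not made up. A row lasts 1/10 s, in which the tool goes at most 50 mm and 8.59 degrees, less where a joint would pass 70% of its speed; a pose out of reach is approached as far as the arm can. A call with a gripper value outside its range is refused whole. OPENING is the gripper command: -1 is fully open, 1 is shut, values between are in proportion, set as the call begins (- or left out, the last holds). The fingers move at their own pace and stop on an object; FORCE is the grip in N (left out, the last holds). Time passes only in rows, so rows that do not move let the fingers close. It gives the time, the measured TCP pose, the force and the opening at its end, in the units of the state.
- env.get_obs(): the state, without advancing time (a new reading comes with each control period).
- env.camera(name): name is "scene" or "top" or "wrist"; returns (picture, depth): 480x640x3 uint8, red, green, blue; 480x640 float32, m along the optical axis (not along the pixel's ray), 0 where there is no reading.
- env.camera_params(name): a dict with "vfov" (degrees; the focal length in pixels is half the picture's height over the tangent of half this angle, whatever the lens; pixels are square), "cx", "cy" (the principal point, pixels), "xyz" and "rotation" of the camera in the world. Camera axes: x right, y up, looking along -z (the intrinsics and any distortion apply to the point x, -y, -z); pixel columns grow to the right and rows downward; lengths in m; the calibration is good to about 2 mm. A picture is of the moment at which its call begins: read the wrist's pose just before it. camera_params takes no time and is no camera call; for the wrist camera it gives the pose at the moment of the call.
- env.sign_off(): hands the job in, once; it reports no verdict.
The state is a dict: "time_s": time; "joints": joint angles; "joint_vel": joint speeds; "joint_efforts": joint torques, N m; "eef_pos": TCP position; "ee_rot": TCP orientation; "wrist_force": force on the tool from outside, world axes, zero at the start; "torque": the same for the moment, N m; "grip_width": finger opening in m.
Only numpy, scipy, OpenCV 4.12 (cv2) and the standard library are available. Lean on these libraries where they do the work, as an engineer would, in place of code of your own. Each camera call takes 0.05 s, during which the arm holds its last target.

### The job

The perforated aluminium plate of the hand capsule filler lies askew, propped up on the two locating pins of the grey bed. Without gripping or lifting it, nudge it sideways across the bed with the fingers until its two locating holes drop over the two pins and it lies flat on the bed, then take the hand away. Leave the jar, the bottle and the carton where they stand.

Things in the scene. Friction and masses are not known exactly. Their poses are not given: they have to be found in the camera images.
- bed: Fixed grey plastic bed of the capsule filler, 230 (x) x 270 (y) x 30 mm high. Origin: centre of its underside, on the table; z up; flat top 30 mm above it. Two bullet-nosed steel pins at x = +30, y = +65 and -65 mm: 7 mm high, 8 mm diameter for the lower 4 mm, tapering to 4 mm. Position and yaw (within 0.35 rad) vary
- plate: Loose aluminium plate, 150 (x) x 170 (y) x 8 mm thick, about 0.5 kg, with rows of small drawn-on dark dimples and two 11 mm through holes at x = +30, y = +65 and -65 mm. Origin: centre of its underside; z up. Seated, its origin lies 30 mm straight above the bed's origin, axes parallel, 1.5 mm play round each pin. Slides with ordinary friction (about 1 to 6 N)
- pin_left (a point): Tip of the bed's +y pin, 37 mm above the bed's origin; axes as the bed's. The plate hides the pins; thin white scribed lines at the margins of the bed's top run in line with their centres (along y at x = +30 mm, along x at y = +65 and -65 mm)
- pin_right (a point): Tip of the bed's -y pin, 37 mm above the bed's origin; axes as the bed's
- hole_left (a point): Centre of the plate's +y locating hole, on the underside of the plate; axes as the plate's. At the start the plate lies 12 to 26 mm too far towards the bed's -x side, up to 20 mm off along y and turned up to 0.14 rad; its -x edge rests on the bed and its underside leans on the pin tips, sloping up towards +x by about 0.055 rad
- hole_right (a point): Centre of the plate's -y locating hole, on the underside of the plate; axes as the plate's
- amber_jar: Bystander: amber jar with a white lid, 54 mm diameter, 75 mm high, loose on the table beside the bed's +y side; origin: centre of its underside
- white_bottle: Bystander: white bottle, 48 mm diameter, 95 mm high, loose on the table beside the bed's -y side; origin: centre of its underside
- carton: Bystander: plain white carton, 50 x 90 x 40 mm high, loose on the table beside the bed's -y side; origin: centre of its underside
Not all that is in view belongs to the job. What is meant by the plate is not green or pink, and is the larger of those in its own colour.

How it is judged:
At the end, for the whole second after the job is handed in: Both holes of the plate are over their pins (centres within 2.8 mm sideways), the plate lies flat on the bed (hole undersides within 1.5 mm of the bed's top, tilt under 0.015 rad) and is at rest (horizontal distance between hole_left and pin_left below 0.0028 m and horizontal distance between hole_right and pin_right below 0.0028 m and z of each of hole_left, hole_right in the frame of bed below 0.0315 m and angle between plate's own z axis and vertical below 0.015 rad and linear speed of plate below 0.01 m/s); the robot touches nothing.
It fails at once if the plate is lifted: its middle rises more than 12 mm above the bed's top, or it tips by more than 0.2 rad (z of plate in the frame of bed above 0.042 m or angle between plate's own z axis and vertical above 0.2 rad).
It fails at once if the plate is pushed off the bed (horizontal distance between plate and bed above 0.09 m).
It fails at once if a bystander (jar, bottle, carton) is moved by more than 20 mm (distance of any of amber_jar, white_bottle, carton from where it was at the start of the episode above 0.02 m).
It also fails if it takes over 72 s, if anything falls off the work surface, if the arm or the gripper's body presses on something with over 40 N, if the wrist force passes 120 N, or if a joint passes its speed limit or range.

## Working session

There is one attempt and no reset: what is moved stays moved. The work goes in short steps, Python scripts to look and compute and a shell command to move; the robot and the scene stay as the last step left them, time stands still between calls to the robot, and variables do not carry over. Pictures are saved under pics/ and viewed, and the job is handed in when it is done.

```bash
ls; mkdir -p pics; python3 - <<'E'
from station import env
import cv2,numpy as np
print(env.get_obs())
for n in ["scene","top"]:
    print(n,env.camera_params(n))
    p,d=env.camera(n); cv2.imwrite(f"pics/{n}0.png",p[:,:,::-1]); np.savez(f"pics/{n}0.npz",p=p,d=d)
    print((d>0).mean())
E
```

```text
pics
{'time_s': 0.0, 'joints': array([ 1.02978262,  0.33390248,  0.0398999 ,  1.46630895, -0.0134271 ,
        1.34322867, -0.05851907]), 'joint_vel': array([ 0.00028853, -0.00096661, -0.0006592 ,  0.00050426, -0.00112877,
       -0.00095449,  0.00018672]), 'joint_efforts': array([-1.08355514e-03, -6.56340265e+01,  1.33478589e+00, -4.03809392e+01,
       -5.99204306e-02,  4.45510133e-02,  1.27574285e-04]), 'eef_pos': array([ 0.2776967 , -0.587183  ,  0.22164659]), 'ee_rot': array([-3.06378890e+00, -6.87931883e-01,  6.80473223e-04]), 'wrist_force': array([ 0.58802406,  0.69959846, -0.80589345]), 'torque': array([ 0.01848487, -0.00355145,  0.017018  ]), 'grip_width': 0.08692769303682225}
scene {'vfov': 54.9037755768352, 'cx': 319.22390479939577, 'cy': 242.99801297551477, 'xyz': array([0.9338497 , 0.39357664, 0.82044284]), 'rotation': array([0.25016769, 0.73886152, 2.35335571])}
0.9961458333333333
top {'vfov': 51.618273569366735, 'cx': 323.1636630601019, 'cy': 229.16773369185353, 'xyz': array([ 0.47966942, -0.01914348,  1.29941811]), 'rotation': array([ 0.08171747, -0.08779229, -1.55207374])}
0.9960123697916666
```

View pics/scene0.png

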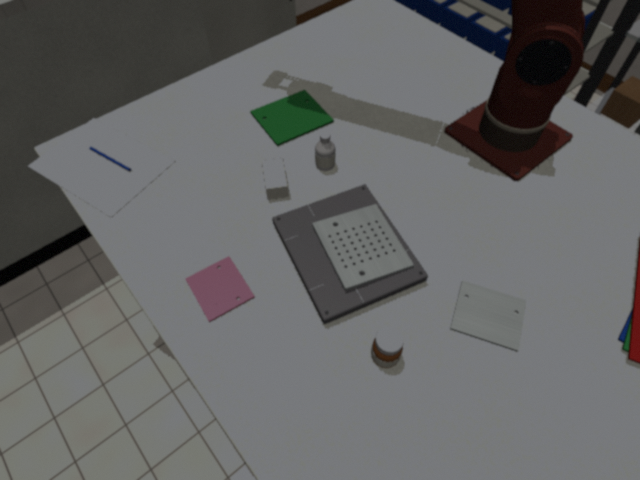

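View pics/top0.png

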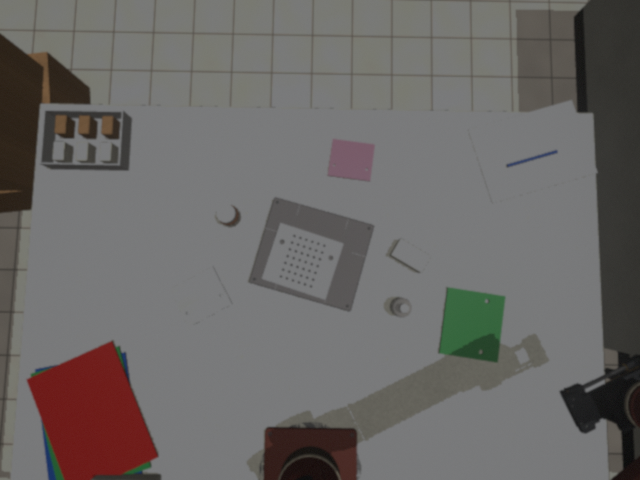

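```bash
cat > h.py <<'E'
import numpy as np,cv2
from scipy.spatial.transform import Rotation as R
def ray(c,u,v):
    f=240/np.tan(np.radians(c['vfov'])/2)
    uv=np.atleast_2d(np.c_[u,v]).astype(float)
    d=np.c_[(uv[:,0]-c['cx'])/f,-(uv[:,1]-c['cy'])/f,-np.ones(len(uv))]
    return d@R.from_rotvec(c['rotation']).as_matrix().T
def onz(c,u,v,z):
    d=ray(c,u,v); return c['xyz']+d*((z-c['xyz'][2])/d[:,2])[:,None]
def withdepth(c,u,v,dep):
    return c['xyz']+ray(c,u,v)*np.atleast_1d(dep)[:,None]
def proj(c,P):
    f=240/np.tan(np.radians(c['vfov'])/2)
    q=(np.atleast_2d(P)-c['xyz'])@R.from_rotvec(c['rotation']).as_matrix()
    return np.c_[c['cx']-f*q[:,0]/q[:,2],c['cy']+f*q[:,1]/q[:,2]]
E
python3 - <<'E'
from station import env
from h import *
a=np.load('pics/top0.npz');p=a['p'];d=a['d'];c=env.camera_params('top')
crop=p[180:330,195:445]; cv2.imwrite('pics/t0c.png',cv2.resize(np.clip(crop.astype(float)*1.6,0,255).astype(np.uint8),(800,480),interpolation=cv2.INTER_CUBIC)[:,:,::-1])
for u,v in [(277,198),(374,226),(350,310),(250,281),(283,241),(330,257),(226,212),(402,303),(410,254),(320,350),(200,350)]:
    print((u,v),p[v,u],withdepth(c,[u],[v],d[v,u]).round(4))
E
```

```text
(277, 198) [88 87 88] [[0.6969 0.0981 0.0288]]
(374, 226) [105 105 106] [[ 0.6313 -0.1567  0.0017]]
(350, 310) [98 97 98] [[ 0.4131 -0.0943  0.0293]]
(250, 281) [83 82 81] [[0.4818 0.1606 0.0317]]
(283, 241) [84 83 83] [[0.5854 0.0797 0.0281]]
(330, 257) [86 84 84] [[ 0.5463 -0.0416  0.029 ]]
(226, 212) [121 122 122] [[0.6512 0.2194 0.0768]]
(402, 303) [97 96 95] [[ 0.4346 -0.218   0.0779]]
(410, 254) [122 122 124] [[ 0.5564 -0.2432  0.0478]]
(320, 350) [121 122 123] [[ 0.3084 -0.0201 -0.0036]]
(200, 350) [120 120 122] [[0.304  0.2872 0.0006]]
```

View pics/t0c.png

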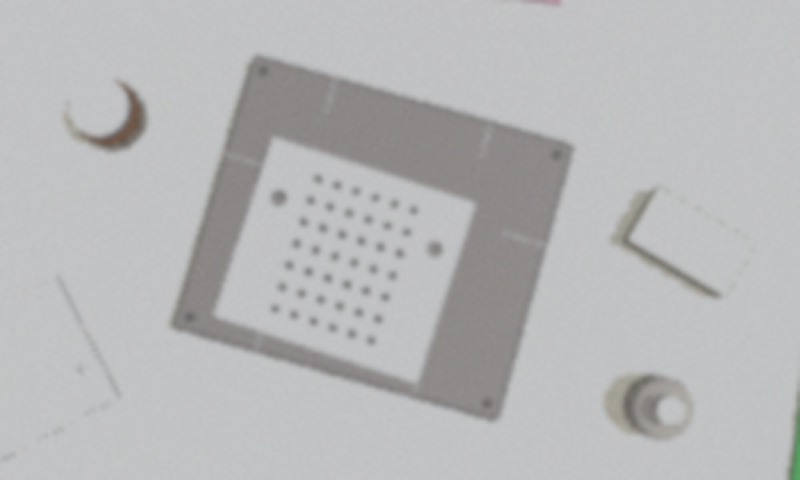

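```bash
python3 -m crank '{"delta_pos":[[18,45,8],[18,45,8],[18,45,8],[18,45,8],[18,45,8],[18,45,8],[18,45,8],[18,45,8],[18,45,8],[18,45,8],[18,45,8],[18,45,8],[0,0,0],[0,0,0]],"twist":[[0,0,-3.3],[0,0,-3.3],[0,0,-3.3],[0,0,-3.3],[0,0,-3.3],[0,0,-3.3],[0,0,-3.3],[0,0,-3.3],[0,0,-3.3],[0,0,-3.3],[0,0,-3.3],[0,0,-3.3],[0,0,0],[0,0,0]]}' -1; python3 - <<'E'
from station import env
from h import *
print(env.get_obs()['joints'])
c=env.camera_params('wrist');print(c)
p,d=env.camera('wrist'); cv2.imwrite("pics/w1.png",p[:,:,::-1]); np.savez("pics/w1.npz",p=p,d=d,**c)
E
```

```text
time_s: 1.5
eef_pos: [0.4882, -0.0301, 0.3139]
ee_rot: [-3.102, 0.437, 0.008]
wrist_force: [-0.3, -1.0, -0.4]
grip_width: 0.0868
[ 0.43281747 -0.00492186 -0.44836828  1.67177495 -0.01207241  1.47789464
 -1.8650854 ]
{'vfov': 69.999038983199, 'cx': 318.2133625515375, 'cy': 239.26292353286078, 'xyz': array([ 0.56704073, -0.05464624,  0.4754733 ]), 'rotation': array([-0.20450171,  0.28513962, -1.83456852])}
```

View pics/w1.png

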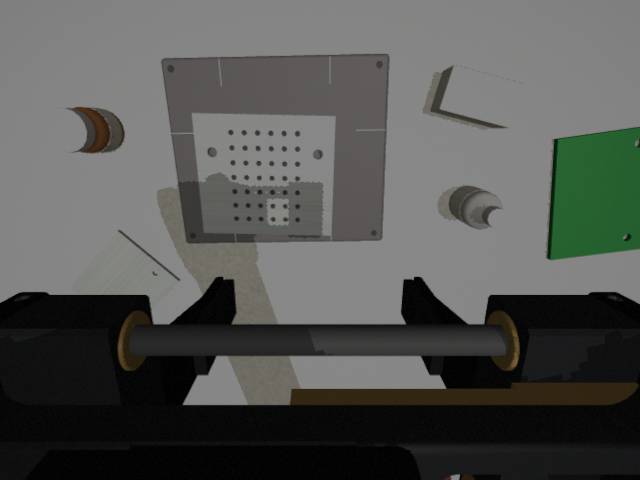

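```bash
python3 - <<'E'
from h import *
a=np.load('pics/w1.npz');p=a['p'];c={k:a[k] for k in ['vfov','cx','cy','xyz','rotation']}
g=cv2.cvtColor(p,cv2.COLOR_RGB2GRAY)
cv2.imwrite('pics/w1c.png',cv2.resize(np.clip(p[45:250,150:400,::-1].astype(float)*1.5,0,255).astype(np.uint8),(750,615),interpolation=cv2.INTER_CUBIC)[:600])
def dark(u,v,r=6):
    w=g[v-r:v+r+1,u-r:u+r+1].astype(float); bg=np.median(w); k=np.clip(bg-w-12,0,None)
    yy,xx=np.mgrid[v-r:v+r+1,u-r:u+r+1]; return (k*xx).sum()/k.sum(),(k*yy).sum()/k.sum()
S=[dark(170,69),dark(379,65),dark(374,233),dark(193,236)]
S=np.array(S);W=onz(c,S[:,0],S[:,1],.03);print(S.round(2),W.round(4),W.mean(0).round(4))
print([np.linalg.norm(W[i]-W[(i+1)%4]).round(4) for i in range(4)])
H=np.array([dark(212,152,8),dark(318,154,8)]);print(H)
for z in(.038,.046): w=onz(c,H[:,0],H[:,1],z);print(w.round(4),np.linalg.norm(w[0]-w[1]))
E
```

```text
[[170.34  68.26]
 [379.03  64.  ]
 [373.46 232.59]
 [192.55 235.21]] [[ 0.6854  0.0962  0.03  ]
 [ 0.6213 -0.1413  0.03  ]
 [ 0.4225 -0.0875  0.03  ]
 [ 0.4866  0.1497  0.03  ]] [0.554  0.0043 0.03  ]
[np.float64(0.246), np.float64(0.2059), np.float64(0.2457), np.float64(0.2059)]
[[211.15040107 151.65207219]
 [317.94716243 153.99347684]]
[[ 0.5824  0.0824  0.038 ]
 [ 0.543  -0.0442  0.038 ]] 0.13256111205488058
[[ 0.5821  0.0799  0.046 ]
 [ 0.5435 -0.0444  0.046 ]] 0.1301369895053547
```

View pics/w1c.png

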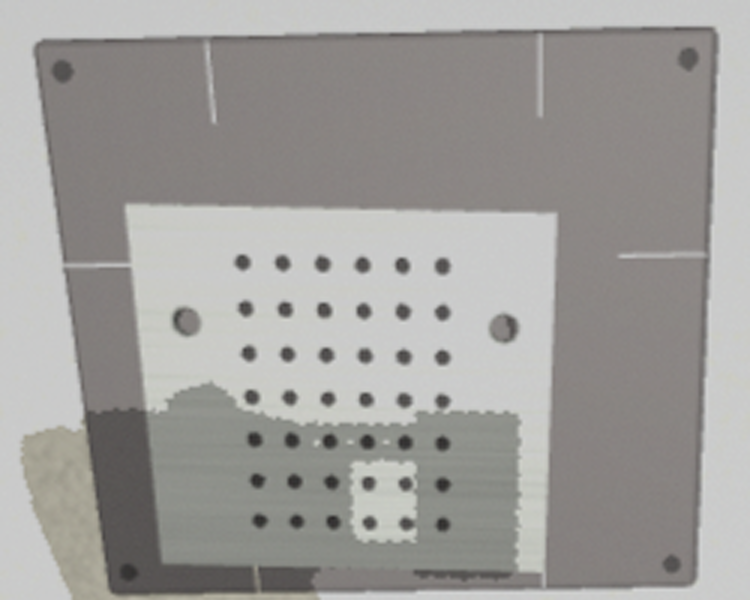

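```bash
python3 -m crank '{"delta_pos":[[6,14,-15],[6,14,-15],[6,14,-15],[6,14,-15],[6,14,-15],[6,14,-15],[6,14,-15],[6,14,-15],[6,14,-15],[6,14,-15],[6,14,-15],[6,12,-15],[0,0,0],[0,0,0]],"twist":[[0,0,8.3],[0,0,8.3],[0,0,8.3],[0,0,8.3],[0,0,8.3],[0,0,8.3],[0,0,8.3],[0,0,8.3],[0,0,8.3],[0,0,8.3],[0,0,8],[0,0,0],[0,0,0],[0,0,0]]}' -1; python3 - <<'E'
from station import env
from h import *
print(env.get_obs()['joints'])
def bed(P):
    d=np.array(P)-[.554,.0043,.03];t=np.radians(-15.1);return np.array([d[0]*np.cos(t)+d[1]*np.sin(t),-d[0]*np.sin(t)+d[1]*np.cos(t),d[2]])*1e3
o=env.get_obs();print(bed(o['eef_pos']),np.degrees(R.from_rotvec(o['ee_rot']).as_matrix()[:, :]).round(1)[:0], R.from_rotvec(o['ee_rot']).as_matrix().round(3))
c=env.camera_params('wrist')
p,d=env.camera('wrist'); cv2.imwrite("pics/w2.png",p[:,:,::-1]); np.savez("pics/w2.npz",p=p,d=d,**c)
E
```

```text
time_s: 2.95
eef_pos: [0.5593, 0.1155, 0.1213]
ee_rot: [-2.453, -1.96, 0.03]
wrist_force: [0.3, -0.1, -0.3]
grip_width: 0.0872
[ 0.25953211  0.33375283 -0.65099949  1.74164396  0.22313688  1.15921192
 -0.68115099]
[-23.80165875 108.74543512  91.33977654] [] [[ 0.221  0.975 -0.016]
 [ 0.975 -0.221 -0.011]
 [-0.014 -0.013 -1.   ]]
```

View pics/w2.png

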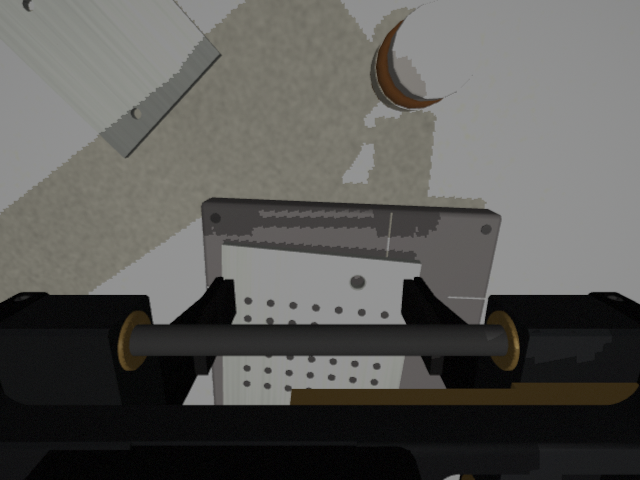

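```bash
python3 -m crank '{"delta_pos":[[3,11,0],[3,11,0],[0,0,0],[0,0,-20],[0,0,-20],[0,0,-20],[0,0,-10],[0,0,0],[0,0,0]],"twist":[[0.3,-0.5,-1.2],[0.3,-0.4,-1.2],[0,0,0],[0,0,0],[0,0,0],[0,0,0],[0,0,0],[0,0,0],[0,0,0]]}' -1; cat >> h.py <<'E'
def bed(P):
    d=np.array(P)-[.554,.0043,.03];t=np.radians(-15.1);return np.array([d[0]*np.cos(t)+d[1]*np.sin(t),-d[0]*np.sin(t)+d[1]*np.cos(t),d[2]])*1e3
def st(env,name=None):
    o=env.get_obs();M=R.from_rotvec(o['ee_rot']).as_matrix()
    print('bed',bed(o['eef_pos']).round(1),'yaw',np.degrees(np.arctan2(M[1,0],M[0,0])).round(2),'z',M[:,2].round(3),'F',o['wrist_force'].round(1),'t',o['time_s'])
    if name:
        c=env.camera_params('wrist');p,d=env.camera('wrist'); cv2.imwrite(f"pics/{name}.png",p[:,:,::-1]); np.savez(f"pics/{name}.npz",p=p,d=d,**c)
E
python3 - <<'E'
from station import env
from h import *
st(env,'w3')
E
```

```text
time_s: 3.9
eef_pos: [0.5688, 0.1261, 0.0564]
ee_rot: [2.499, 1.887, 0.005]
wrist_force: [0.7, 0.0, 0.7]
grip_width: 0.0872
bed [-17.4 121.4  26.4] yaw 74.12 z [ 0.009 -0.006 -1.   ] F [0.7 0.  0.7] t 3.9
```

View pics/w3.png

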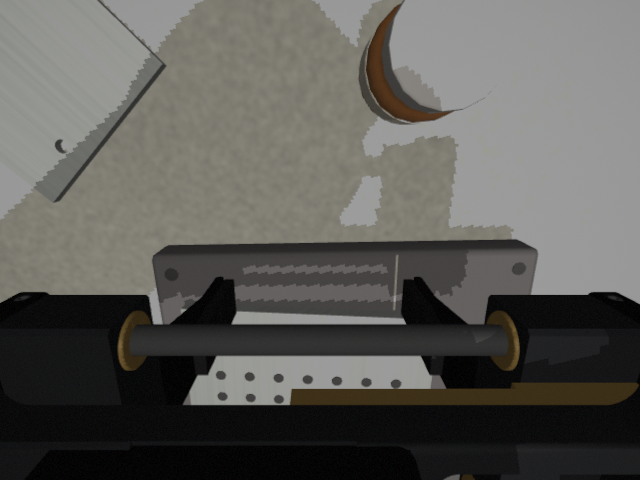

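```bash
python3 -m crank '{"delta_pos":[[-2,12,0],[-1,1,0],[0,0,-12],[0,0,-9],[0,0,0],[0,0,0]],"twist":[[0,0,0.8],[0,0,0],[0,0,0],[0,0,0],[0,0,0],[0,0,0]]}' -1; 
python3 - <<'E'
from station import env
from h import *
st(env,'w4')
E
```

```text
time_s: 4.55
eef_pos: [0.5666, 0.1412, 0.0359]
ee_rot: [2.482, 1.907, 0.01]
wrist_force: [-0.8, 0.9, 0.1]
grip_width: 0.0874
bed [-23.5 135.4   5.9] yaw 75.06 z [ 0.012 -0.005 -1.   ] F [-0.8  0.9  0.1] t 4.55
```

View pics/w4.png

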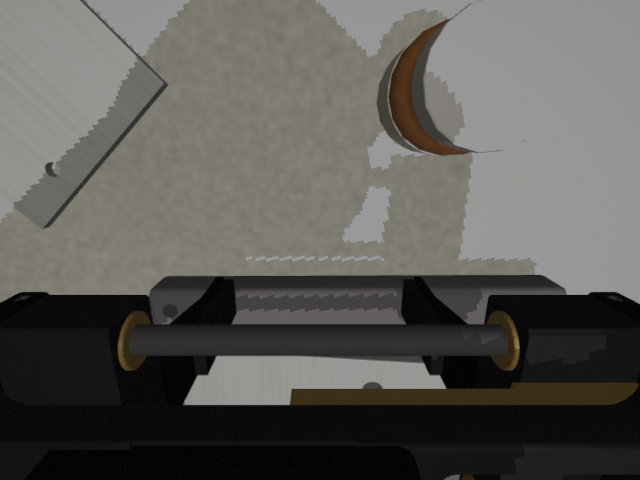

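```bash
python3 -m crank '{"delta_pos":[[0,0,-3],[-1.5,-5,0],[-1.5,-5,0],[-1.5,-5,0],[-1.5,-5,0],[0,0,0]],"twist":[[0,0,0],[0,0,0],[0,0,0],[0,0,0],[0,0,0],[0,0,0]]}' -1; 
python3 - <<'E'
from station import env
from h import *
st(env)
E
```

```text
time_s: 5.2
eef_pos: [0.5602, 0.1191, 0.0331]
ee_rot: [2.483, 1.905, 0.011]
wrist_force: [0.2, 0.9, -0.8]
grip_width: 0.0873
bed [-23.9 112.5   3.1] yaw 74.99 z [ 0.012 -0.005 -1.   ] F [ 0.2  0.9 -0.8] t 5.2
```

```bash
python3 -m crank '{"delta_pos":[[-1,-4,0],[-1,-4,0],[0,0,0]],"twist":[[0,0,0],[0,0,0],[0,0,0]]}' -1; 
python3 - <<'E'
from station import env
from h import *
st(env,'w5')
p,d=env.camera('top'); c=env.camera_params('top'); np.savez('pics/t5.npz',p=p,d=d,**c)
cv2.imwrite('pics/t5.png',cv2.resize(np.clip(p[180:330,195:445].astype(float)*1.6,0,255).astype(np.uint8),(800,480),interpolation=cv2.INTER_CUBIC)[:,:,::-1])
E
```

```text
time_s: 5.5
eef_pos: [0.558, 0.1112, 0.0332]
ee_rot: [2.483, 1.906, 0.012]
wrist_force: [0.1, 0.6, 0.8]
grip_width: 0.087
bed [-24.  104.3   3.2] yaw 75.02 z [ 0.013 -0.004 -1.   ] F [0.1 0.6 0.8] t 5.5
```

View pics/w5.png

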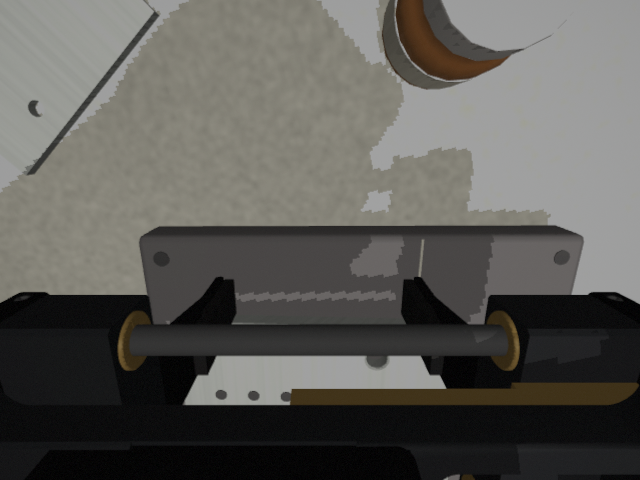

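View pics/t5.png

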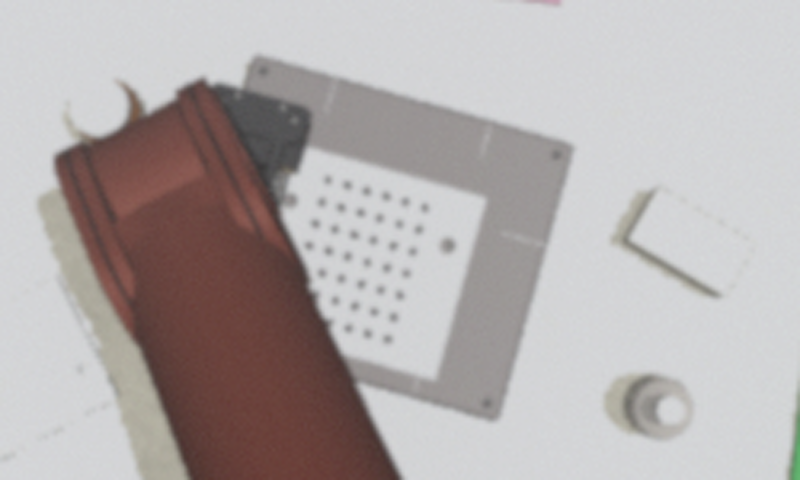

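```bash
cat >> h.py <<'E'
def dark(g,u,v,r=4,th=12):
    u=int(round(u));v=int(round(v))
    w=g[v-r:v+r+1,u-r:u+r+1].astype(float); bg=np.percentile(w,80); k=np.clip(bg-w-th,0,None)
    yy,xx=np.mgrid[v-r:v+r+1,u-r:u+r+1]; return (k*xx).sum()/k.sum(),(k*yy).sum()/k.sum()
E
python3 - <<'E'
from h import *
for n,pts in [('top0',[(435,249),(279,198)]),('t5',[(447,245),(290,200)])]:
    a=np.load(f'pics/{n}.npz');g=cv2.cvtColor(a['p'],cv2.COLOR_RGB2GRAY); c=dict(np.load('pics/t5.npz'))
    for u,v in pts:
        q=dark(g,195+u/3.2-.3,180+v/3.2-.3); print(n,np.round(q,2),bed(onz(c,[q[0]],[q[1]],.044)[0]).round(1))
    sc=[(263,71),(556,154),(488,403),(190,316)]
    S=np.array([dark(g,195+u/3.2-.3,180+v/3.2-.3,3) for u,v in sc]);W=onz(c,S[:,0],S[:,1],.03);print(np.array([bed(w) for w in W]).round(1))
E
```

```text
top0 [330.53 257.33] [  3.3 -47.8  14. ]
top0 [281.75 241.24] [ 8.2 82.4 14. ]
[[ 104.2  125.5    0. ]
 [ 104.  -120.9    0. ]
 [-102.4 -120.8    0. ]
 [-102.   125.1    0. ]]
t5 [334.56 256.25] [  8.7 -56.8  14. ]
t5 [282.59 241.9 ] [ 7.2 79.8 14. ]
[[ 103.7  125.6    0. ]
 [ 103.7 -120.8    0. ]
 [-102.  -120.9    0. ]
 [   nan    nan    nan]]h.py:26: RuntimeWarning: invalid value encountered in scalar divide
  yy,xx=np.mgrid[v-r:v+r+1,u-r:u+r+1]; return (k*xx).sum()/k.sum(),(k*yy).sum()/k.sum()
```

```bash
python3 -m crank '{"delta_pos":[[-1,-3,0],[-1,-3,0],[0,0,0],[0,0,0]],"twist":[[0,0,0],[0,0,0],[0,0,0],[0,0,0]]}' -1; 
python3 - <<'E'
from station import env
from h import *
st(env)
p,d=env.camera('top'); c=env.camera_params('top'); np.savez('pics/t6.npz',p=p,d=d,**c)
cv2.imwrite('pics/t6.png',cv2.resize(np.clip(p[180:330,195:445].astype(float)*1.6,0,255).astype(np.uint8),(800,480),interpolation=cv2.INTER_CUBIC)[:,:,::-1])
g=cv2.cvtColor(p,cv2.COLOR_RGB2GRAY); q=dark(g,335.8,255.5);print(q,(bed(onz(c,[q[0]],[q[1]],.044)[0])-[.8,2.2,0]).round(1))
E
```

```text
time_s: 6.0
eef_pos: [0.5563, 0.1057, 0.0334]
ee_rot: [2.483, 1.907, 0.014]
wrist_force: [-0.1, 1.9, -0.5]
grip_width: 0.0869
bed [-24.2  98.5   3.4] yaw 75.07 z [ 0.014 -0.003 -1.   ] F [-0.1  1.9 -0.5] t 6.0
(np.float64(336.6781914893617), np.float64(256.8164893617021)) [  8.  -64.6  14. ]
```

View pics/t6.png

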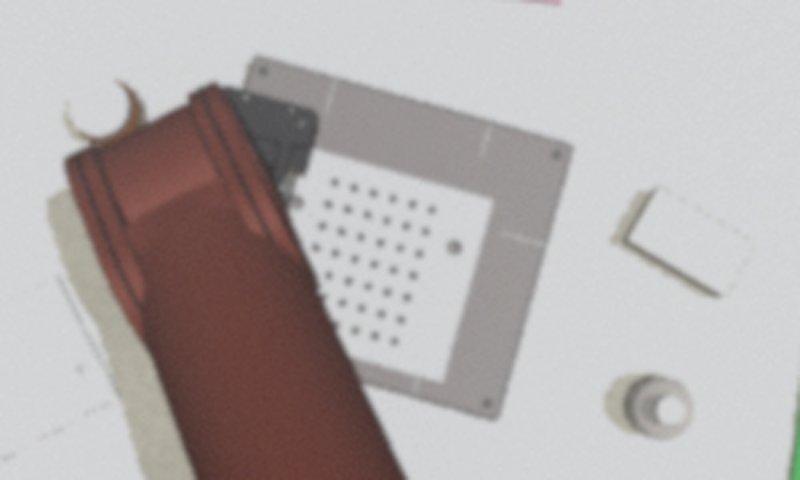

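```bash
python3 -m crank '{"delta_pos":[[2,8,0],[1,4,0],[0,0,30],[0,0,30],[-10,-7,15],[-10,-7,15],[-10,-7,15],[-10,-7,15],[-10,-7,15],[-10,-7,15],[-10,-7,15],[-10,-7,15],[-10,-7,15],[-10,-7,0],[-10,-7,0],[-8,-7,0],[0,0,0],[0,0,0]],"twist":[[0,0,0],[0,0,0],[0,0,0],[0,0,0],[0,0,-8],[0,0,-8],[0,0,-8],[0,0,-8],[0,0,-8],[0,0,-8],[0,0,-8],[0,0,-8],[0,0,-8],[0,0,-8],[0,0,-8],[0,0,-3],[0,0,0],[0,0,0]]}' -1; 
python3 - <<'E'
from station import env
from h import *
st(env,'w7');print(env.get_obs()['joints'].round(2),env.get_obs()['eef_pos'])
E
```

```text
time_s: 7.85
eef_pos: [0.4365, 0.0376, 0.2374]
ee_rot: [3.087, -0.521, 0.005]
wrist_force: [0.1, 1.1, -0.4]
grip_width: 0.0873
bed [-122.1    1.6  207.4] yaw -19.16 z [ 0.001 -0.011 -1.   ] F [ 0.1  1.1 -0.4] t 7.85
[ 0.34 -0.09 -0.5   1.9  -0.03  1.32 -2.05] [0.43649625 0.0376613  0.23732563]
```

View pics/w7.png

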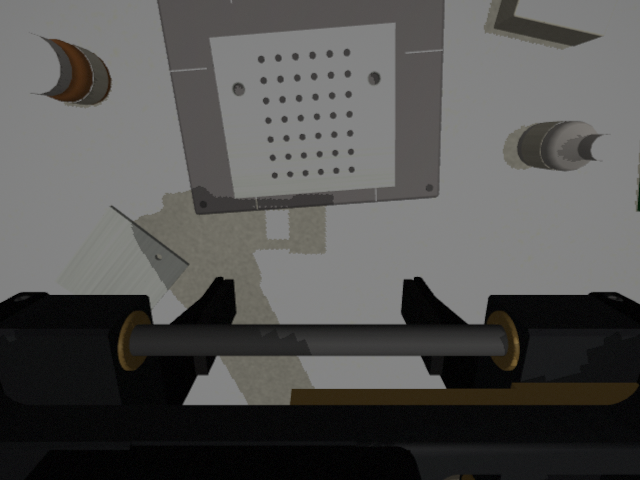

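```bash
python3 - <<'E'
from h import *
a=dict(np.load('pics/w7.npz'));g=cv2.cvtColor(a['p'],cv2.COLOR_RGB2GRAY)
for n,u,v,z in [('HL',238.5,89,.044),('HR',374.5,78,.044),('S',203,204,.03),('S',430,187,.03)]:
    q=dark(g,u,v,8 if n!='S' else 5); print(n,np.round(q,1),bed(onz(a,[q[0]],[q[1]],z)[0]).round(1))
for n,u,v in [('xL',180,70),('xL',200,68.5),('xR',410,52),('xR',435,50)]:
    col=g[int(v)-4:int(v)+6,u].astype(float)-np.median(g[int(v)-4:int(v)+6,u]);col[col<4]=0
    vv=(col*np.arange(int(v)-4,int(v)+6)).sum()/col.sum(); print(n,u,vv,bed(onz(a,[u],[vv],.03)[0]).round(1))
for n,u,v in [('y',257,202),('y',376,192),('y',231,1)]:
    r=g[v,u-4:u+5].astype(float);r=r-np.median(r);r[r<4]=0
    uu=(r*np.arange(u-4,u+5)).sum()/r.sum();print(n,uu,v,bed(onz(a,[uu],[v],.03)[0]).round(1))
E
```

```text
HL [237.9  88.3] [ 7.6 66.3 14. ]
HR [374.3  77.6] [  7.7 -64.2  14. ]
S [202.8 203.9] [-103.1  123.1    0. ]
S [428.9 187.4] [-103.2 -122.9    0. ]
xL 180 70.02721088435374 [ 29.8 123.    0. ]
xL 200 68.3157894736842 [ 30.  103.3   0. ]
xR 410 52.05263157894737 [  30.  -101.7    0. ]
xR 435 50.10606060606061 [  30. -126.    0.]
y 256.1212121212121 202 [-105.2   65.1    0. ]
y 375.327868852459 192 [-103.9  -64.8    0. ]
y 230.84375 1 [84.3 65.1  0. ]
```

```bash
python3 -m crank '{"delta_pos":[[0,0,-30],[0,0,-30],[0,0,-30],[0,0,-30],[0,0,-30],[0,0,-20],[0,0,0],[0,0,0]],"twist":[[0.6,0,4],[0,0,0],[0,0,0],[0,0,0],[0,0,0],[0,0,0],[0,0,0],[0,0,0]]}' -1; 
python3 - <<'E'
from station import env
from h import *
st(env)
E
```

```text
time_s: 8.7
eef_pos: [0.4394, 0.0427, 0.0623]
ee_rot: [-3.115, 0.382, -0.006]
wrist_force: [-0.0, 0.0, 0.5]
grip_width: 0.0869
bed [-120.7    7.3   32.3] yaw -13.98 z [ 0.004  0.003 -1.   ] F [-0.   0.   0.5] t 8.7
```

```bash
python3 -m crank '{"delta_pos":[[-3,-6,0],[0,0,-14],[0,0,-13],[0,0,0],[0,0,0]],"twist":[[0,0,-1.1],[0,0,0],[0,0,0],[0,0,0],[0,0,0]]}' -1; 
python3 - <<'E'
from station import env
from h import *
st(env,'w8')
E
```

```text
time_s: 9.2
eef_pos: [0.4398, 0.036, 0.0391]
ee_rot: [-3.11, 0.415, -0.017]
wrist_force: [-1.0, -0.3, -0.2]
grip_width: 0.087
bed [-118.5    0.9    9.1] yaw -15.22 z [ 0.012  0.002 -1.   ] F [-1.  -0.3 -0.2] t 9.2
```

View pics/w8.png

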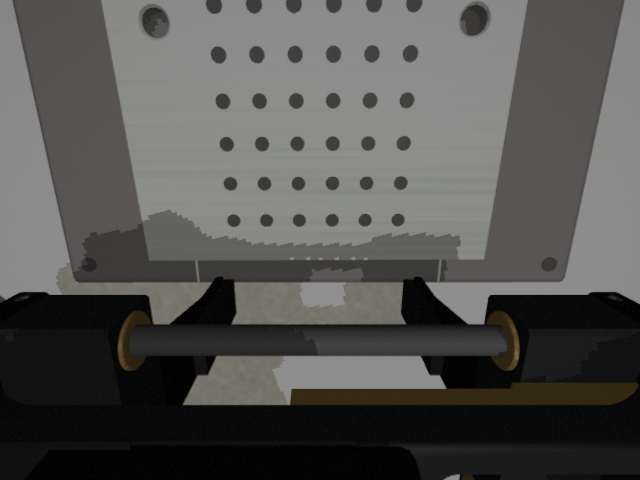

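```bash
python3 -m crank '{"delta_pos":[[0,0,-6],[0,0,0],[5,-1.3,0],[5,-1.3,0],[5,-1.3,0],[5,-1.3,0],[0,0,0]],"twist":[[0,-0.6,0],[0,0,0],[0,0,0],[0,0,0],[0,0,0],[0,0,0],[0,0,0]]}' -1; 
python3 - <<'E'
from station import env
from h import *
st(env,'w9')
E
```

```text
time_s: 9.95
eef_pos: [0.4595, 0.0309, 0.0332]
ee_rot: [-3.109, 0.415, -0.028]
wrist_force: [-0.6, -0.2, 0.5]
grip_width: 0.0869
bed [-98.2   1.1   3.2] yaw -15.19 z [ 0.019  0.002 -1.   ] F [-0.6 -0.2  0.5] t 9.95
```

View pics/w9.png

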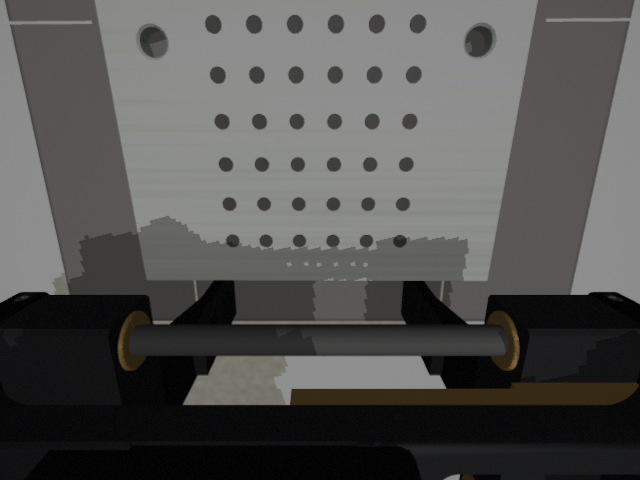

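```bash
cat > m.py <<'E'
from h import *
def holes(n,L,Rr,z=.044):
    a=dict(np.load(f'pics/{n}.npz'));g=cv2.cvtColor(a['p'],cv2.COLOR_RGB2GRAY)
    for u,v in (L,Rr):
        q=dark(g,u,v,20,30); print(np.round(q,1),bed(onz(a,[q[0]],[q[1]],z)[0]).round(1))
E
python3 - <<'E'
from m import *
holes('w8',(154,21),(474,20))
holes('w9',(153,41),(480,41))
E
```

```text
[153.6  19.9] [ 7.6 66.5 14. ]
[474.6  18.5] [  7.5 -63.3  14. ]
[151.6  39.5] [19.5 66.4 14. ]
[479.4  39.9] [ 18.9 -63.8  14. ]
```

```bash
python3 -m crank '{"delta_pos":[[2.3,-1,0],[2.3,-1,0],[2.3,-1,0],[0,0,0]],"twist":[[0,0.5,0],[0,0.4,0],[0,0,0],[0,0,0]]}' -1; 
python3 - <<'E'
from station import env
from h import *
st(env,'w10')
E
```

```text
time_s: 10.4
eef_pos: [0.4643, 0.0289, 0.0329]
ee_rot: [-3.112, 0.413, 0.007]
wrist_force: [-0.8, -0.0, -0.7]
grip_width: 0.0869
bed [-93.    0.4   2.9] yaw -15.12 z [-0.004  0.003 -1.   ] F [-0.8 -0.  -0.7] t 10.4
```

View pics/w10.png

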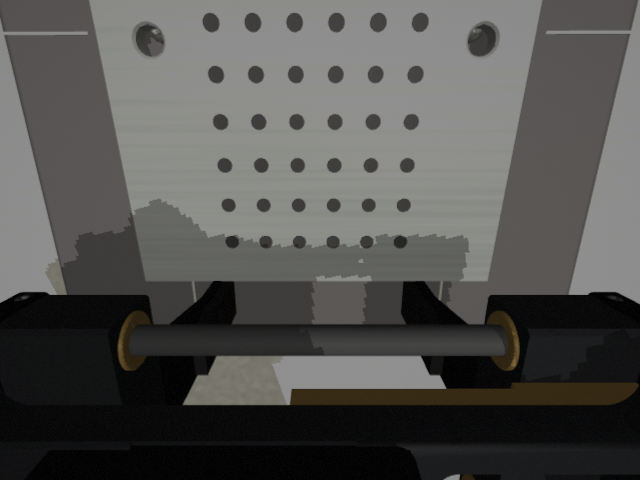

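```bash
python3 - <<'E'
from m import *
holes('w10',(149,39),(483,39))
E
python3 -m crank '{"delta_pos":[[1.8,-1,0],[1.8,-1,0],[0,0,0]],"twist":[[0,0,0],[0,0,0],[0,0,0]]}' -1; 
python3 - <<'E'
from station import env
from m import *
st(env,'w11')
holes('w11',(149,42),(483,42))
a=np.load('pics/w11.npz')['p'];cv2.imwrite('pics/w11c.png',cv2.resize(a[0:100,100:540,::-1],(800,182),interpolation=cv2.INTER_CUBIC))
E
```

```text
[147.6  38.5] [24.4 66.1 14. ]
[482.4  39.5] [ 23.9 -64.4  14. ]
time_s: 10.75
eef_pos: [0.4684, 0.0269, 0.033]
ee_rot: [-3.112, 0.413, 0.006]
wrist_force: [-1.2, -0.3, 0.0]
grip_width: 0.0871
bed [-88.5  -0.5   3. ] yaw -15.11 z [-0.003  0.003 -1.   ] F [-1.2 -0.3  0. ] t 10.75
[154.2  42.4] [27.6 62.9 14. ]
[475.1  41.8] [ 27.6 -62.6  14. ]
```

View pics/w11c.png

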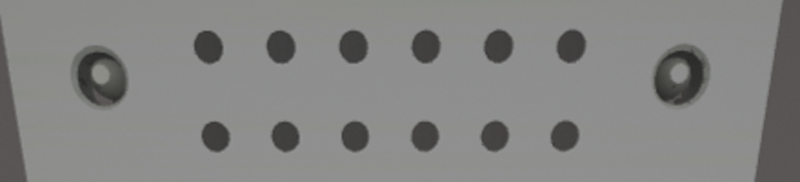

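```bash
python3 - <<'E'
from m import *
holes('w11',(154,42),(475,42),.038)
E
python3 -m crank '{"delta_pos":[[-6,1.6,0],[-6,1.6,0],[0,0,0],[0,0,30],[0,0,40],[0,0,40],[0,0,40],[0,0,40],[0,0,20],[0,0,0],[0,0,0]],"twist":[[0,0,0],[0,0,0],[0,0,0],[0,0,0],[0,0,0],[0,0,0],[0,0,0],[0,0,0],[0,0,0],[0,0,0],[0,0,0]]}' -1; 
python3 - <<'E'
from station import env
from m import *
st(env,'w12')
p,d=env.camera('top'); np.savez('pics/t12.npz',p=p,d=d,**env.camera_params('top'))
p,d=env.camera('scene'); cv2.imwrite('pics/s12.png',p[:,:,::-1])
E
```

```text
[154.2  42.4] [28.9 65.4  8. ]
[474.1  42. ] [ 28.9 -64.6   8. ]
time_s: 11.9
eef_pos: [0.4515, 0.0305, 0.251]
ee_rot: [-3.113, 0.411, 0.004]
wrist_force: [-0.7, -0.5, -0.8]
grip_width: 0.0868
bed [-105.7   -1.4  221. ] yaw -15.05 z [-0.002  0.002 -1.   ] F [-0.7 -0.5 -0.8] t 11.9
```

View pics/w12.png

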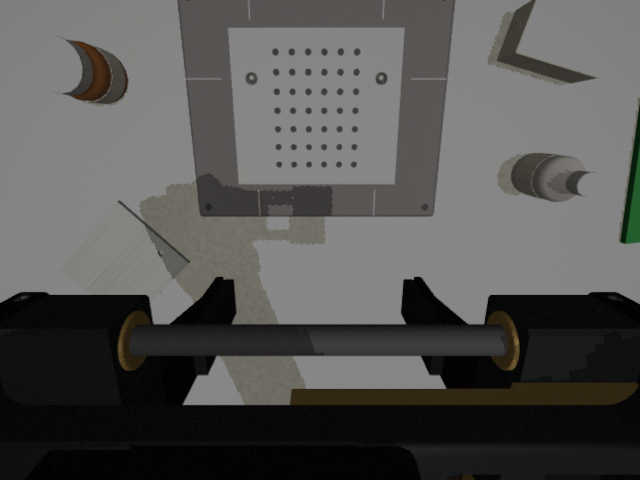

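View pics/s12.png

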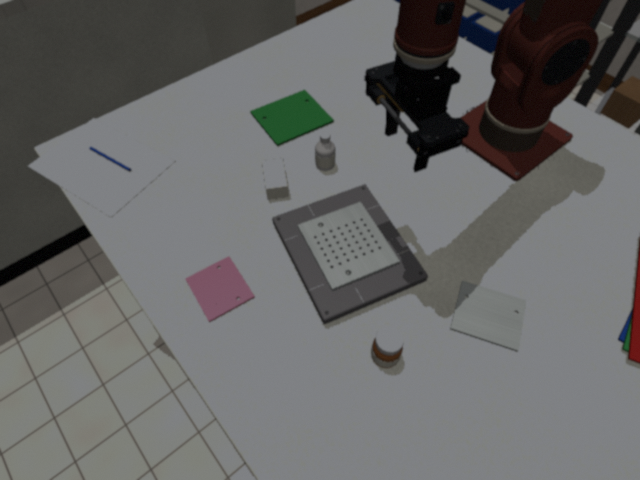

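Pins show inside both holes (252,78) and (381,78) in the wrist view, and the plate is square to the bed. I'll check position and flatness by numbers.

```bash
python3 - <<'E'
from m import *
a=dict(np.load('pics/w12.npz'));p=a['p'];d=a['d'];g=cv2.cvtColor(p,cv2.COLOR_RGB2GRAY)
for u,v in((252,78),(381,78)):
    q=dark(g,u,v,8);print('hole',bed(onz(a,[q[0]],[q[1]],.038)[0]).round(1))
def plane(m):
    vv,uu=np.where(m&(d>0)); W=withdepth(a,uu,vv,d[vv,uu]); A=np.c_[W[:,:2]-[.554,.0043],np.ones(len(W))]
    s=np.linalg.lstsq(A,W[:,2],rcond=None)[0]; r=W[:,2]-A@s; k=abs(r)<.004; s=np.linalg.lstsq(A[k],W[k,2],rcond=None)[0]; return s.round(4),k.sum()
m=np.zeros(g.shape,bool);m[35:175,245:390]=1;print('plate',plane(m))
b=np.zeros(g.shape,bool);b[40:200,198:224]=1;b[40:200,412:432]=1;b[2:20,200:430]=1;print('bed',plane(b))
# plate edge corners via bright mask
mm=((g>95)).astype(np.uint8);mm[:, :205]=0;mm[:,425:]=0;mm[200:]=0
E
python3 - <<'E'
import numpy as np
from h import *
for n in('top0','t12'):
    a=np.load(f'pics/{n}.npz');c=dict(np.load('pics/t12.npz'));d=a['d']
    vv,uu=np.mgrid[180:340,195:450];vv=vv.ravel();uu=uu.ravel();W=withdepth(c,uu,vv,d[vv,uu])
    for nm,b,z in(('jar',(205,190,250,240),.06),('bottle',(385,285,420,325),.06),('carton',(385,230,435,275),.03)):
        k=(uu>b[0])&(uu<b[2])&(vv>b[1])&(vv<b[3])&(W[:,2]>z)&(W[:,2]<.11);print(n,nm,W[k].mean(0).round(4),k.sum())
E
```

```text
hole [29.1 65.   8. ]
hole [ 29.  -65.1   8. ]
plate (array([-0.001 , -0.0012,  0.038 ]), np.int64(20131))
bed (array([-0.0004, -0.0015,  0.0301]), np.int64(11457))
top0 jar [0.6482 0.2195 0.0743] 301
top0 bottle [ 0.4236 -0.2188  0.0753] 252
top0 carton [ 0.5533 -0.2463  0.0398] 710
t12 jar [0.6481 0.2195 0.0743] 304
t12 bottle [ 0.4233 -0.2187  0.0754] 246
t12 carton [ 0.5532 -0.2464  0.0398] 708
```

Holes are within 1 mm of the pins and the plate top is 7.9 mm above the bed with a slope of about 0.001. The bystanders haven't moved and the hand is clear, so I'm handing in.

```bash
python3 -c "
from station import env
print(env.sign_off())"
```

```text
the job is handed in; nothing more can be done
None
```

The plate is seated on both pins and lies flat on the bed. I handed the job in at about 12 s; the hand-in gives no verdict.

**What I did:** With the gripper open I pushed the plate's +y edge with both fingers, which brought it over and squared it to the bed. I then pushed its -x edge about 22 mm until both holes dropped over the pins, backed off sideways and raised the hand. The plate was never gripped or lifted, and the wrist-force readings between moves stayed under about 2 N.

**Last checks**, from the wrist camera except the bystanders (top camera):

| Check | Result |
|---|---|
| Hole centres | About 1.0 mm short in x and 0.1 mm or less off in y, against the 2.8 mm limit |
| Plate top above bed top | 7.9 mm for an 8 mm plate |
| Plate tilt | About 0.0015 rad, against the 0.015 limit |
| Jar, bottle, carton | Shifted less than 0.5 mm, which is measurement noise |
| Hand | About 220 mm above the bed's top, touching nothing |

None of the final checks failed. The top camera read positions about 1 to 2 mm off the wrist camera. I corrected that offset using the bed's corner screws.

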